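Ink the hand stamp and hold it flush on a form clamped at a slope

TASK

Pick up the red-handled stamp and ink it: press it squarely and level down on the ink pad until the cushion is fully down. Then stamp the form on the sloped stand: tilt the stamp to match the slope, set its whole face flush inside the empty printed box, square with it, and finish while still holding it pressed firmly there so that the ink takes. Do not mark the form anywhere else, do not shift the slope of the board, and leave the vial, the amber bottle and the pen where they are.

Things in the scene. Friction and masses are not known exactly. Their poses are not given: they have to be found in the camera images.
- stamp_mid (a point): Hand stamp standing on the bench, 75 mm tall, 90 g; this point is half-way up, 37.5 mm above its face. Below, a wooden mount 31 x 61 mm with a black rubber die, together 14 mm high; above, a straight red handle, 24 x 24 mm, 17 to 75 mm above the face: grasp it with the fingertips clear of the mount. z up the handle, x along the short, y along the long side of the die.
- stamp_face (a point): Centre of the stamping face: the underside of the stamp's rubber die, 28 mm along x, 58 mm along y; z points up the handle, square to the face. Either way round is right on the form.
- cushion_top (a point): Centre of the top of the ink pad's dark violet cushion, 58 mm along x, 90 mm along y; z up. Its black case (70 x 102 mm) is fixed to the bench, rim 15 mm high, lid laid open flat on the +x side, 110 mm out. The cushion is sprung: its top stands 20 mm above the bench at rest, sinks 5 mm till level with the rim and stops there.
- cushion (a joint): How far the ink cushion is pressed down, m: 0 at rest, 0.005 fully down. It takes 1.5 N to start and 6.5 N to be fully down.
- form_box (a point): Centre of the empty printed box on the paper form, on the paper's surface. The box is 48 mm along x, 74 mm along y. x points up the slope, y to the left, level, z straight out of the paper; the slope is the tilt of z from vertical, 15 to 32 degrees, falling toward the robot. The surface is flat and hard; a clip bar 10 mm high stands 70 mm up the slope.
- board (a joint): Slope of the stand's board, rad: 0 level, grows as its far edge rises. It hinges on its near edge, 48 mm down the slope from the box's centre, and is clamped by friction (5 N m) on two slotted side arcs; the stand (150 mm deep, 180 mm wide) is fixed to the bench.
- vial_teal: Bystander: small white vial with a teal cap, 31 mm wide, 62 mm tall, standing; origin at the centre of its underside.
- amber_bottle: Bystander: amber stopper bottle, 57 mm wide, 100 mm tall, standing; origin at the centre of its underside.
- red_pen: Bystander: red pen lying on the bench, 145 mm long along its y, 9 mm high; origin at the centre of its underside.
There are look-alikes about, which are no part of the job. There is more than one size of the part that bears stamp_mid; the job needs the larger.

How it is judged:
By the outcome, as a careful person would: the job done as asked, in the order asked, and still so for the second after the job is handed in, while the arm keeps its last pose, push and grip.
It also fails if it takes over 48 s, if anything falls off the work surface, if the arm or the gripper's body presses on something with over 40 N, if the wrist force passes 120 N, or if a joint passes its speed limit or range.

ROBOT

A 6-joint arm with a two-finger parallel gripper is mounted at the origin on a cart in front of the work surface, level with it; the furniture and walls round the work are solid. World frame = base frame: x ahead of the robot, y to its left, z up, the work surface at z = 0. Lengths are in m, angles in rad, forces in N, time in s.
With the tool pointing down it reaches from about 0.275 to 0.775 m from the base axis. Payload 14.6 kg.
Tool frame: the origin (TCP) lies on the centre line of the jaws, within the pads' length; the fingertips stand 11 mm ahead of it and the grasp point (between the pads) lies 8 mm behind it; z points along the fingers, y is the line along which they close (so a half turn about z gives the same grasp; the last joint's range is limited). The gripper opens to 85 mm and grips with 20 to 120 N. Pads are 22 mm wide; open, the fingers measure 114 mm over their backs; the gripper's body (76 mm by 85 mm) begins 54 mm behind the grasp point. The pads swing forward as they close: fully open they stand 13 mm farther back than shut.
Start: joints at [0.987, 0.263, -0.048, 1.259, 0, 1.415], TCP at [0.218, 0.477, 0.242] pointing down, gripper open.
Joint ranges: [-2.65, 2.65], [-0.89, 1.7], [-1.18, 1.37], [-2.13, 2.11], [-1.35, 1.29], [-3.14, 3.14]. Speed limits (rad/s): [1.89, 1.89, 2.57, 2.79, 3.14, 3.14].

INTERFACE

Orientations are given as a rotation vector (axis times angle).
In Python, from station import r gives the robot as it stands. The module is installed in compiled form; this text tells all that it offers.
- The arm moves only by the tool carry_out, never from a script. Its argument "steps" is a list of rows, each an object with "jaw": the closure, from 0 (fully open) to 1 (shut); "dp": the shift along the world's x, y, z in cm, a list of three; "spin": the turn about the world's z in degrees. A call has 1 to 20 rows; each row is the pose to reach, as a shift and turn from the pose commanded when the call began; what a row does not reach only later rows make up. A row lasts 1/10 s, in which the tool goes at most 50 mm and 8.59 degrees, less where a joint would pass 70% of its speed; a pose out of reach is approached as far as the arm can. A call with a gripper value outside its range is refused whole. The fingers move at their own pace and stop on an object; "squeeze" is the grip in N (left out, the last holds). Time passes only in rows, so rows that repeat a pose let the fingers close. It gives the time, the measured TCP pose, the force, the opening and the grip force at its end, in the units of the state.
- r.state(): the state, without advancing time (a new reading comes with each control period).
- r.get_image(name): name is "scene" or "top" or "wrist"; returns the picture (400x640x3 uint8, red, green, blue); there is no depth.
- r.camera_model(name): a dict with "fov_y" (degrees; the focal length in pixels is half the picture's height over the tangent of half this angle, whatever the lens; pixels are square), "cx", "cy" (the principal point, pixels), "dist" ([k1, k2, p1, p2, k3] as OpenCV has them; the pictures are not rectified), "rvec" (rotation vector, rad) and "tvec" (3), from world to camera coordinates, as OpenCV has them; the wrist camera has in their place "T_tool_cam" (4x4, takes a point from camera to tool coordinates, whose origin is the TCP and whose axes are the flange's). Camera axes: x right, y down, z forward; pixel columns grow to the right and rows downward; lengths in m; the calibration is good to about 2 mm. A picture is of the moment at which its call begins: read the wrist's pose just before it. camera_model takes no time and is no camera call.
- r.finish_job(): hands the job in; it is judged then, once.
The state is a dict: "time": time; "joint_positions": joint angles; "joint_velocities": joint speeds; "joint_torque": joint torques, N m; "ee_pos": TCP position; "tool_rot": TCP orientation; "force": force on the tool from outside, world axes, zero at the start; "ft_torque": the same for the moment, N m; "opening": finger opening in m; "gripper_force": force on a finger pad.
Only numpy, scipy, OpenCV 4.12 (cv2) and the standard library are available. Lean on these libraries where they do the work, as an engineer would, in place of code of your own. Each camera call takes 0.05 s, during which the arm holds its last target. There are 200 camera calls.

## Working session

There is one attempt and no reset: what is moved stays moved. The work goes in short steps, Python scripts to look and compute and a tool call to move; the robot and the scene stay as the last step left them, time stands still between calls to the robot, and variables do not carry over. Pictures are saved under pics/ and viewed, at most 10 in all, crops included, and the job is handed in when it is done.

Besides the shell and the picture viewer there is one more tool, called after "Call:" by a JSON object that holds its "fn" and its "kwargs", one argument or row to a line. carry_out: Moves the arm, as the interface text tells. Its arguments: {"type":"object","properties":{"steps":{"type":"array","items":{"type":"object","properties":{"jaw":{"type":"number"},"dp":{"type":"array","items":{"type":"number"}},"spin":{"type":"number"}}}},"squeeze":{"type":"number"}},"required":["steps"]}

```bash
mkdir -p pics; cat > h.py <<'E'
import numpy as np, cv2
from station import r
def cam(n,st=None):
    m=r.camera_model(n); f=200/np.tan(np.radians(m["fov_y"])/2)
    K=np.array([[f,0,m["cx"]],[0,f,m["cy"]],[0,0,1]]); d=np.array(m["dist"],float)
    if "rvec" in m:
        R=cv2.Rodrigues(np.array(m["rvec"],float))[0]; t=np.array(m["tvec"],float)
    else:
        st=st or r.state(); T=np.eye(4); T[:3,:3]=cv2.Rodrigues(np.array(st["tool_rot"],float))[0]; T[:3,3]=st["ee_pos"]
        W=np.linalg.inv(T@np.array(m["T_tool_cam"])); R=W[:3,:3]; t=W[:3,3]
    return K,d,R,t
def rays(c,px):
    K,d,R,t=c
    u=cv2.undistortPoints(np.array(px,float).reshape(-1,1,2),K,d).reshape(-1,2)
    return -R.T@t,(R.T@np.c_[u,np.ones(len(u))].T).T
def onz(c,px,z):
    o,v=rays(c,px); return o+v*((z-o[2])/v[:,2])[:,None]
def tri(c1,p1,c2,p2):
    o1,v1=rays(c1,p1);o2,v2=rays(c2,p2);out=[]
    for a,b in zip(v1,v2):
        s=np.linalg.lstsq(np.c_[a,-b],o2-o1,rcond=None)[0]; out.append(((o1+s[0]*a+o2+s[1]*b)/2).tolist()+[np.linalg.norm(o1+s[0]*a-o2-s[1]*b)])
    return np.array(out)
def proj(c,P):
    K,d,R,t=c; return cv2.projectPoints(np.array(P,float).reshape(-1,3),cv2.Rodrigues(R)[0],t,K,d)[0].reshape(-1,2)
def save(n,im,box=None,k=1):
    if box: im=im[box[1]:box[3],box[0]:box[2]]
    cv2.imwrite("pics/"+n,cv2.resize(im[:,:,::-1],None,fx=k,fy=k,interpolation=cv2.INTER_CUBIC))
E
python3 - <<'E'
from h import *
for n in("scene","top"):
    im=r.get_image(n); np.save(n+".npy",im); save(n+".png",im)
print(r.state())
E
```

```text
{'time': 0.1, 'joint_positions': array([ 9.86715585e-01,  2.63479270e-01, -4.88700501e-02,  1.25943456e+00,
        7.52613377e-06,  1.41546674e+00]), 'joint_velocities': array([ 0.00244128, -0.00068444,  0.00123066,  0.00111569,  0.00070111,
        0.0009554 ]), 'joint_torque': array([ 2.97785140e-03, -6.38574028e+01,  3.85065830e+01,  9.87160573e-03,
       -1.84586643e-04, -9.49543761e-06]), 'ee_pos': array([0.21813891, 0.47726176, 0.24187228]), 'tool_rot': array([-6.68256601e-01, -3.06932393e+00,  1.44199251e-03]), 'force': array([-0.185674  , -0.20735987,  0.26650621]), 'ft_torque': array([ 0.00411004, -0.01599828, -0.00642919]), 'gripper_force': 0.0, 'opening': 0.08539007962619574}
```

View pics/scene.png

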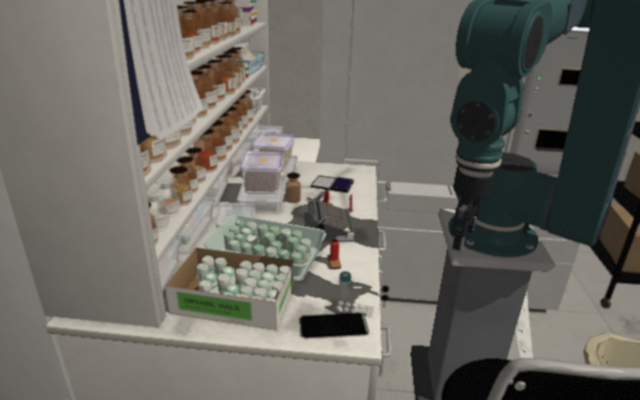

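View pics/top.png

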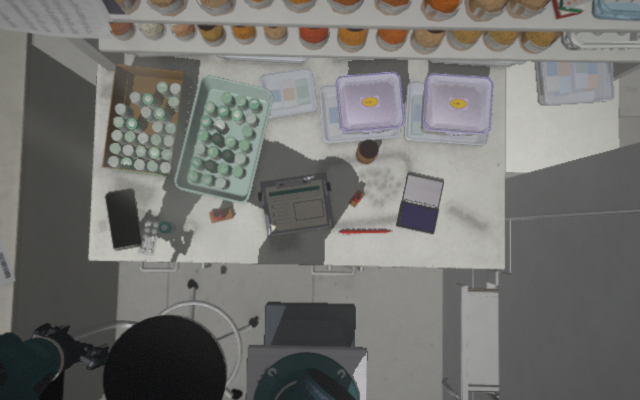

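```bash
python3 - <<'E'
from h import *
t=np.load("top.npy"); s=np.load("scene.npy")
a=cv2.resize(t[165:245,195:445],(800,256),interpolation=cv2.INTER_CUBIC)
b=cv2.resize(s[165:285,285:405],(340,340),interpolation=cv2.INTER_CUBIC)
c=cv2.resize(t[190:240,200:260],(408,340),interpolation=cv2.INTER_CUBIC)
x=np.zeros((596,800,3),np.uint8); x[:256]=a; x[256:,:340]=b; x[256:,380:788]=c
save("crop.png",x)
ct=cam("top");cs=cam("scene")
print(onz(ct,[(221,214),(356,198),(310,210),(417,218),(165,228),(367,151),(365,231)],0.02).round(3), -ct[2].T@ct[3])
E
```

```text
[[ 0.501  0.236  0.02 ]
 [ 0.551 -0.122  0.02 ]
 [ 0.517  0.     0.02 ]
 [ 0.502 -0.285  0.02 ]
 [ 0.46   0.383  0.02 ]
 [ 0.678 -0.149  0.02 ]
 [ 0.464 -0.147  0.02 ]] [ 0.4639496  -0.01526271  1.37863925]
```

View pics/crop.png

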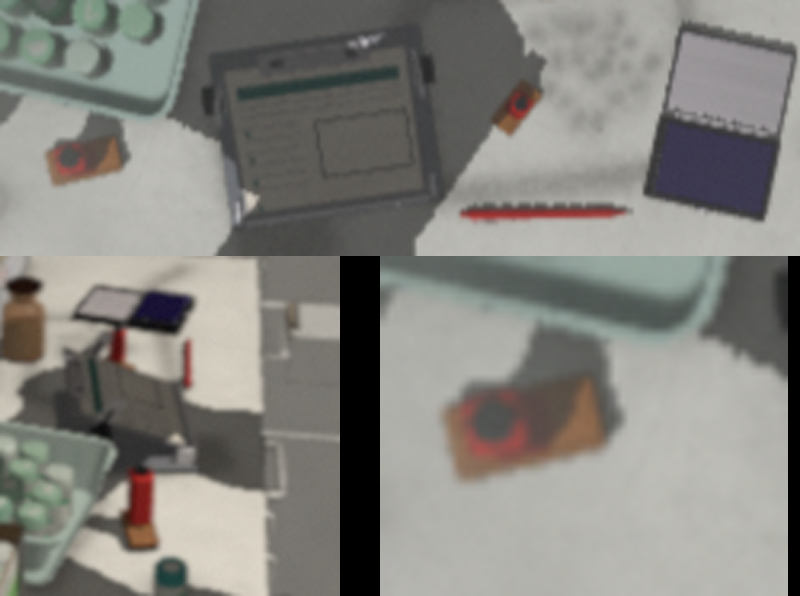

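The two red-handled stamps are at top (221,214), mount about 24 px long, and at (356,198), mount about 17 px long. The left one at (221,214) is the larger, about 60 mm, so that is the one to use. The pad is at (417,218), the printed box at (310,210) and the pen at (365,231).

```bash
python3 - <<'E'
from h import *
st=r.state(); R=cv2.Rodrigues(st["tool_rot"])[0]; print(R.round(3), "tool y yaw",np.degrees(np.arctan2(R[1,1],R[0,1])))
m=r.camera_model("wrist"); print(m)
t=np.load("top.npy"); hsv=cv2.cvtColor(t,cv2.COLOR_RGB2HSV); ct=cam("top")
for nm,(x0,y0,x1,y1),lo,hi,z in [("mountL",(200,195,245,235),(0,90,60),(25,255,255),.014),("mountR",(340,185,370,215),(0,90,60),(25,255,255),.014),("pad",(390,195,445,240),(110,60,0),(150,255,110),.02)]:
    k=cv2.inRange(hsv,lo,hi)[y0:y1,x0:x1]
    n,l,s,_=cv2.connectedComponentsWithStats(k); i=1+s[1:,4].argmax()
    p=np.argwhere(l==i)[:,::-1]+[x0,y0]; w=onz(ct,p,z)[:,:2]
    rc=cv2.minAreaRect((w*1000).astype(np.float32)); print(nm,s[i,4],rc)
E
```

```text
[[-0.909  0.416 -0.001]
 [ 0.416  0.909 -0.001]
 [ 0.    -0.001 -1.   ]] tool y yaw 65.43437242115905
{'fov_y': 69.28669317547389, 'cx': 323.19472953710533, 'cy': 196.4503627854075, 'dist': array([-0.05222704,  0.        ,  0.        ,  0.        ,  0.        ]), 'T_tool_cam': array([[-3.20770749e-04, -9.49855201e-01, -3.12689933e-01,
         8.11230375e-02],
       [ 9.99999948e-01, -3.08509607e-04, -8.86861867e-05,
         6.64602541e-04],
       [-1.22288128e-05, -3.12689946e-01,  9.49855251e-01,
        -1.31251585e-01],
       [ 0.00000000e+00,  0.00000000e+00,  0.00000000e+00,
         1.00000000e+00]])}
mountL 95 ((498.9243469238281, 236.37493896484375), (24.959558486938477, 54.14408874511719), 13.8770751953125)
mountR 84 ((551.2250366210938, -122.17277526855469), (18.802942276000977, 41.983680725097656), 52.50908279418945)
pad 678 ((504.4801025390625, -286.7119140625), (86.81198120117188, 55.60062789916992), 79.39873504638672)
```

Call:
{"fn": "carry_out", "kwargs": {
  "steps": [
    {"dp":[27.8,-24.1,-2],"spin":38.5,"jaw":0},
    {"dp":[27.8,-24.1,-2],"spin":38.5,"jaw":0},
    {"dp":[27.8,-24.1,-2],"spin":38.5,"jaw":0},
    {"dp":[27.8,-24.1,-2],"spin":38.5,"jaw":0},
    {"dp":[27.8,-24.1,-2],"spin":38.5,"jaw":0},
    {"dp":[27.8,-24.1,-2],"spin":38.5,"jaw":0},
    {"dp":[27.8,-24.1,-2],"spin":38.5,"jaw":0},
    {"dp":[27.8,-24.1,-2],"spin":38.5,"jaw":0},
    {"dp":[27.8,-24.1,-2],"spin":38.5,"jaw":0},
    {"dp":[27.8,-24.1,-2],"spin":38.5,"jaw":0}
  ]
}}

```text
time: 1.1
ee_pos: [0.4966, 0.2357, 0.2217]
tool_rot: [0.378, -3.118, 0.0]
force: [-0.1, 0.4, -0.2]
opening: 0.0852
gripper_force: 0.0
```

```bash
python3 - <<'E'
from h import *
st=r.state(); im=r.get_image("wrist"); np.save("w1.npy",im); import pickle; pickle.dump(st,open("w1.pkl","wb")); save("w1.png",im)
R=cv2.Rodrigues(st["tool_rot"])[0]; print(st["time"],st["ee_pos"],np.degrees(np.arctan2(R[1,1],R[0,1])),st["joint_positions"].round(2))
c=cam("wrist",st); print(proj(c,[[.499,.236,.0],[.499,.236,.075]]))
hsv=cv2.cvtColor(im,cv2.COLOR_RGB2HSV)
k=cv2.inRange(hsv,(4,90,50),(25,255,255)); n,l,s,_=cv2.connectedComponentsWithStats(k)
for i in range(1,n):
    if s[i,4]>150: print("orange",s[i])
k=cv2.inRange(hsv,(0,150,50),(4,255,255))|cv2.inRange(hsv,(172,150,50),(180,255,255)); n,l,s,_=cv2.connectedComponentsWithStats(k)
for i in range(1,n):
    if s[i,4]>150: print("red",s[i])
E
```

```text
1.1 [0.4965968  0.23571972 0.22172592] 103.82054113833641 [ 0.29  0.31 -0.03  1.23  0.    0.05]
[[322.11537274 171.33150834]
 [321.87065054 188.47554816]]
orange [ 31 129  24  26 315]
orange [301 160  50  26 750]
orange [   0  208   49   55 1661]
red [  0  63  73  19 487]
red [  0 139  40  23 468]
red [314 165  24  32 471]
```

View pics/w1.png

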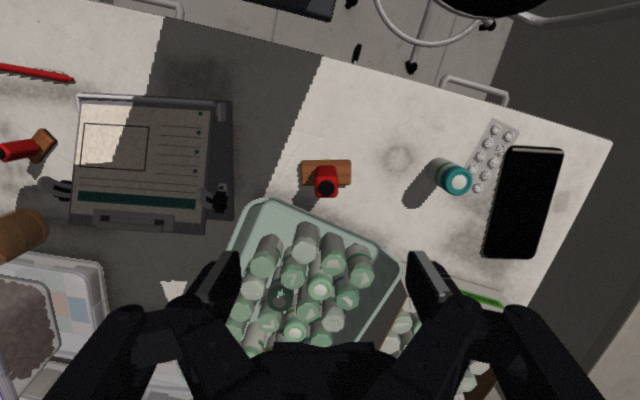

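The wrist view shows the big stamp at (326,175), with its handle top near (326,187). The box is at (113,147), the vial at (455,178), and the green bin lies just beyond the stamp.

```bash
python3 - <<'E'
from h import *
import pickle
im=np.load("w1.npy"); c=cam("wrist",pickle.load(open("w1.pkl","rb"))); hsv=cv2.cvtColor(im,cv2.COLOR_RGB2HSV)
k=cv2.inRange(hsv,(0,90,50),(25,255,255)); k[:, :290]=0;k[:,360:]=0;k[:150]=0;k[210:]=0
for y in range(156,202,2):
    x=np.where(k[y])[0]; print(y,x.min() if len(x) else None,x.max() if len(x) else None,end="; ")
print()
print(onz(c,[(301,185),(350.5,185)],.014).round(4), onz(c,[(303,160),(350.5,160)],0).round(4), onz(c,[(325.8,180),(325.8,197)],.075).round(4))
print("bin edge@.05",onz(c,[(265,200),(320,220),(400,265)],.05).round(3))
# box corners, rough, in both views
t=np.load("top.npy")
g=cv2.cvtColor(im,cv2.COLOR_RGB2GRAY)[85:245,60:240]; 
a=cv2.resize(im[85:245,60:240],(800,711)[:2] if 0 else (675,600),interpolation=cv2.INTER_CUBIC); save("box.png",a)
E
```

```text
156 None None; 158 None None; 160 313 348; 162 301 350; 164 301 350; 166 301 350; 168 301 350; 170 301 350; 172 301 350; 174 301 350; 176 301 350; 178 301 350; 180 301 350; 182 301 349; 184 302 347; 186 315 338; 188 315 337; 190 315 337; 192 315 337; 194 315 336; 196 316 335; 198 None None; 200 None None; 
[[0.5185 0.2143 0.014 ]
 [0.5041 0.2729 0.014 ]] [[0.4907 0.2097 0.    ]
 [0.4767 0.2666 0.    ]] [[0.4895 0.2377 0.075 ]
 [0.5068 0.242  0.075 ]]
bin edge@.05 [[0.534 0.18  0.05 ]
 [0.543 0.244 0.05 ]
 [0.577 0.352 0.05 ]]
```

View pics/box.png

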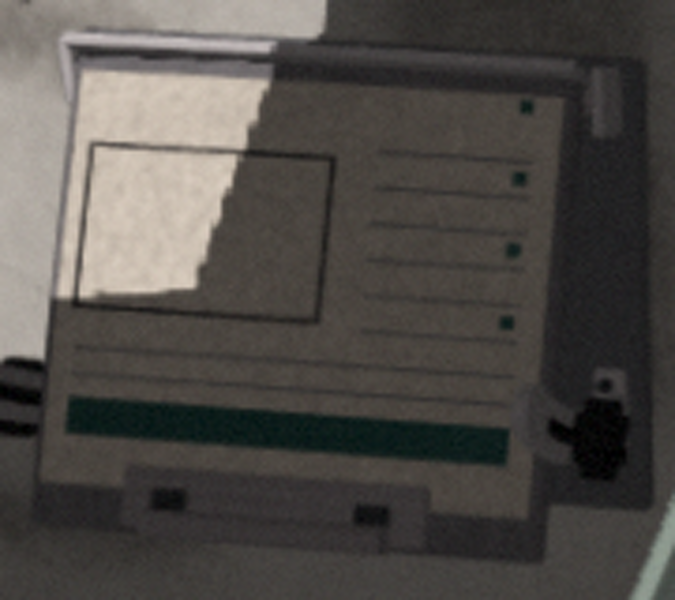

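Call:
{"fn": "carry_out", "kwargs": {
  "steps": [
    {"dp":[0.2,0.5,-5],"jaw":0},
    {"dp":[0.2,0.5,-10],"jaw":0},
    {"dp":[0.2,0.5,-14],"jaw":0},
    {"dp":[0.2,0.5,-17],"jaw":0},
    {"dp":[0.2,0.5,-18.4],"jaw":0},
    {"dp":[0.2,0.5,-18.4],"jaw":0},
    {"dp":[0.2,0.5,-18.4],"jaw":0.6},
    {"dp":[0.2,0.5,-18.4],"jaw":1},
    {"dp":[0.2,0.5,-18.4],"jaw":1},
    {"dp":[0.2,0.5,-18.4],"jaw":1},
    {"dp":[0.2,0.5,-18.4],"jaw":1},
    {"dp":[0.2,0.5,-18.4],"jaw":1}
  ],
  "squeeze": 60
}}

```text
schema error: expected keys jaw, dp, spin
```

Call:
{"fn": "carry_out", "kwargs": {
  "steps": [
    {"dp":[0.2,0.5,-5],"spin":0,"jaw":0},
    {"dp":[0.2,0.5,-10],"spin":0,"jaw":0},
    {"dp":[0.2,0.5,-14],"spin":0,"jaw":0},
    {"dp":[0.2,0.5,-17],"spin":0,"jaw":0},
    {"dp":[0.2,0.5,-18.4],"spin":0,"jaw":0},
    {"dp":[0.2,0.5,-18.4],"spin":0,"jaw":0},
    {"dp":[0.2,0.5,-18.4],"spin":0,"jaw":0.6},
    {"dp":[0.2,0.5,-18.4],"spin":0,"jaw":1},
    {"dp":[0.2,0.5,-18.4],"spin":0,"jaw":1},
    {"dp":[0.2,0.5,-18.4],"spin":0,"jaw":1},
    {"dp":[0.2,0.5,-18.4],"spin":0,"jaw":1},
    {"dp":[0.2,0.5,-18.4],"spin":0,"jaw":1}
  ],
  "squeeze": 60
}}

```text
time: 2.35
ee_pos: [0.4988, 0.2416, 0.039]
tool_rot: [-0.381, 3.117, 0.001]
force: [-1.2, 1.5, 5.9]
opening: 0.0233
gripper_force: 59.4
```

Call:
{"fn": "carry_out", "kwargs": {
  "steps": [
    {"dp":[0,0,2],"spin":0,"jaw":1},
    {"dp":[0,0,5],"spin":0,"jaw":1},
    {"dp":[0,0,9],"spin":0,"jaw":1},
    {"dp":[0,-2,13],"spin":-2,"jaw":1},
    {"dp":[0.3,-5,17],"spin":-4,"jaw":1},
    {"dp":[0.6,-9,20],"spin":-6,"jaw":1},
    {"dp":[1,-13,21],"spin":-7,"jaw":1},
    {"dp":[1.2,-16,21],"spin":-7,"jaw":1},
    {"dp":[1.2,-16,21],"spin":-7,"jaw":1},
    {"dp":[1.2,-16,21],"spin":-7,"jaw":1}
  ]
}}

```text
time: 3.35
ee_pos: [0.5102, 0.081, 0.2484]
tool_rot: [-0.188, 3.136, 0.0]
force: [0.5, 0.1, -0.7]
opening: 0.0237
gripper_force: 59.1
```

```bash
python3 - <<'E'
from h import *
import pickle
st=r.state(); im=r.get_image("wrist"); np.save("w2.npy",im); pickle.dump(st,open("w2.pkl","wb")); save("w2.png",im)
print(st["time"],st["ee_pos"],st["force"],st["opening"])
E
```

```text
3.35 [0.51020668 0.08103268 0.24839625] [ 0.4790163   0.07310567 -0.68604186] 0.02366825387929982
```

Call:
{"fn": "carry_out", "kwargs": {
  "steps": [
    {"dp":[0,-3,0],"spin":0,"jaw":1},
    {"dp":[0,-7,0],"spin":0,"jaw":1},
    {"dp":[0,-11,0],"spin":0,"jaw":1},
    {"dp":[0,-14,0],"spin":0,"jaw":1},
    {"dp":[0,-16,0],"spin":0,"jaw":1},
    {"dp":[0,-16,0],"spin":0,"jaw":1},
    {"dp":[0,-16,0],"spin":0,"jaw":1}
  ]
}}

```text
time: 4.1
ee_pos: [0.5103, -0.0777, 0.2481]
tool_rot: [0.19, -3.135, -0.001]
force: [-0.0, -0.2, -1.0]
opening: 0.0232
gripper_force: 59.3
```

```bash
python3 - <<'E'
from h import *
import pickle
st=r.state(); im=r.get_image("wrist"); np.save("w3.npy",im); pickle.dump(st,open("w3.pkl","wb"))
print(st["time"],st["ee_pos"],st["force"],st["opening"])
a=np.load("w2.npy"); 
save("w23.png",np.vstack([cv2.resize(a[60:360],None,fx=1,fy=1),im[60:360]]))
E
```

```text
4.1 [ 0.51031374 -0.07773452  0.24812007] [-0.0208202  -0.17748477 -0.98422347] 0.02317159974728386
```

View pics/w23.png

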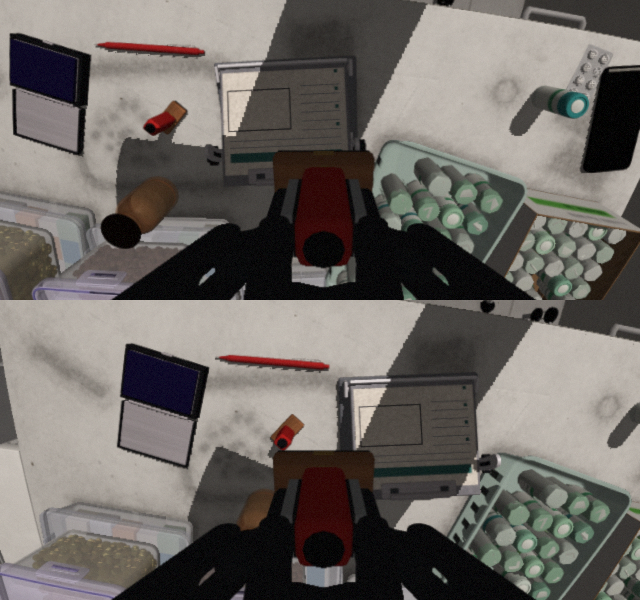

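```bash
cat > box.py <<'E'
from h import *
import pickle
C={};Q={}
for n,roi in (("w1",(70,110,165,180)),("w2",(215,135,305,205)),("w3",(345,155,440,215))):
    im=np.load(n+".npy"); C[n]=cam("wrist",pickle.load(open(n+".pkl","rb")))
    g=cv2.cvtColor(im,cv2.COLOR_RGB2GRAY)[roi[1]:roi[3],roi[0]:roi[2]]
    g=cv2.resize(g,None,fx=4,fy=4,interpolation=cv2.INTER_CUBIC)
    bh=cv2.morphologyEx(g,cv2.MORPH_BLACKHAT,np.ones((21,21)))
    rel=bh/(g+bh+10.); m=(rel>.14).astype(np.uint8)
    m=cv2.morphologyEx(m,cv2.MORPH_CLOSE,np.ones((9,9)))
    cs,h=cv2.findContours(m,cv2.RETR_CCOMP,cv2.CHAIN_APPROX_NONE)
    best=None
    for c,hh in zip(cs,h[0]):
        if hh[3]>=0 and cv2.contourArea(c)>12000:
            q=cv2.approxPolyDP(c,12,True)[:,0]; print(n,cv2.contourArea(c),len(q))
            if len(q)==4: best=c,q
    if best is None: save(n+"_m.png",np.dstack([m*255]*3)); continue
    c,q=best; c=c[:,0].astype(np.float32); L=[]   # fit a line to each side of the inner contour
    for i in range(4):
        a,b=q[i],q[(i+1)%4]; u=(b-a)/np.linalg.norm(b-a); s=(c-a)@u; d=np.abs((c-a)@[-u[1],u[0]])
        k=(d<6)&(s>12)&(s<np.linalg.norm(b-a)-12); L.append(cv2.fitLine(c[k],cv2.DIST_HUBER,0,.01,.01).ravel())
    P=[]
    for i in range(4):
        l1,l2=L[i-1],L[i]; s=np.linalg.solve(np.c_[l1[:2],-l2[:2]],l2[2:]-l1[2:]); P.append(l1[2:]+s[0]*l1[:2])
    P=np.array(P); cen=P.mean(0); P=cen+(P-cen)  # inner edge of the line
    P=(P+.5)/4-.5+[roi[0],roi[1]]; Q[n]=P[np.argsort(np.arctan2(*(P-P.mean(0)).T[::-1]))]; print(n,Q[n].round(1).tolist())
E
cat > box2.py <<'E'
from box import *
def multi(ns):
    out=[]
    for i in range(4):
        A=np.zeros((3,3));b=np.zeros(3)
        for n in ns:
            o,v=rays(C[n],[Q[n][i]]); v=v[0]/np.linalg.norm(v[0]); M=np.eye(3)-np.outer(v,v); A+=M;b+=M@o
        out.append(np.linalg.solve(A,b))
    return np.array(out)
for ns in (["w2","w3"],["w1","w3"],["w1","w2","w3"]):
    if not all(n in Q for n in ns): continue
    X=multi(ns); c=X.mean(0); # order: TL(robot-side,-y),TR(robot,+y),BR(far,+y),BL(far,-y)
    up=(X[2]+X[3]-X[0]-X[1])/2; lf=(X[1]+X[2]-X[0]-X[3])/2; nrm=np.cross(up,lf);nrm/=np.linalg.norm(nrm)
    print(ns,"c",c.round(4),"up",np.linalg.norm(up).round(4),"left",np.linalg.norm(lf).round(4),"slope",np.degrees(np.arcsin(up[2]/np.linalg.norm(up))).round(1),"tilt n",np.degrees(np.arccos(nrm[2])).round(1),"yaw left",np.degrees(np.arctan2(lf[1],lf[0])).round(1),"yaw up",np.degrees(np.arctan2(up[1],up[0])).round(1),"lf z",lf[2].round(4))
E
python3 box2.py
```

```text
w1 41312.5 6
w2 36679.5 4
w2 [[228.4, 152.0], [287.7, 148.9], [289.3, 187.2], [229.1, 190.2]]
```

```bash
python3 - <<'E'
s=open("box.py").read()
a=s.index("    rel="); b=s.index("    if best is None")
s=s[:a]+'''    rel=bh/(g+bh+10.); best=None
    for th,cl in [(t,k) for k in (9,13,5) for t in (.14,.12,.10,.17,.08,.2)]:
        m=cv2.morphologyEx((rel>th).astype(np.uint8),cv2.MORPH_CLOSE,np.ones((cl,cl)))
        cs,h=cv2.findContours(m,cv2.RETR_CCOMP,cv2.CHAIN_APPROX_NONE)
        for c,hh in zip(cs,h[0]):
            if hh[3]>=0 and cv2.contourArea(c)>12000:
                q=cv2.approxPolyDP(c,14,True)[:,0]
                if len(q)==4: best=c,q
        if best: break
'''+s[b:]
open("box.py","w").write(s)
E
python3 box2.py
```

```text
w1 [[85.0, 124.1], [147.3, 127.7], [142.8, 169.3], [80.5, 164.8]]
w2 [[228.4, 152.0], [287.7, 148.9], [289.3, 187.2], [229.1, 190.2]]
```

```bash
sed -i 's/for ns in (/for ns in (["w1","w2"],/' box2.py; sed -i 's/"w3",(345,155,440,215)/"w3",(340,150,445,225)/; s/(t,k) for k in (9,13,5) for t in (.14,.12,.10,.17,.08,.2)/(t,k) for k in (9,13,5,17) for t in (.14,.12,.10,.17,.08,.06,.2)/' box.py; echo 'if "w3" not in Q: save("w3m.png",np.hstack([np.dstack([np.uint8(np.clip(rel*1000,0,255))]*3),np.dstack([g]*3)]),k=.9)' >> box.py; python3 box2.py; ls pics
```

```text
w1 [[85.0, 124.1], [147.3, 127.7], [142.8, 169.3], [80.5, 164.8]]
w2 [[228.4, 152.0], [287.7, 148.9], [289.3, 187.2], [229.1, 190.2]]
w3 [[359.9, 167.2], [418.7, 165.1], [420.7, 202.9], [361.1, 205.0]]
['w1', 'w2'] c [0.5151 0.0054 0.0449] up 0.0456 left 0.0715 slope 20.1 tilt n 20.1 yaw left 99.6 yaw up 9.1 lf z -0.0001
['w2', 'w3'] c [0.5153 0.0053 0.0445] up 0.0456 left 0.0716 slope 19.6 tilt n 19.6 yaw left 99.5 yaw up 9.1 lf z 0.0005
['w1', 'w3'] c [0.5152 0.0053 0.0447] up 0.0456 left 0.0716 slope 19.9 tilt n 19.9 yaw left 99.3 yaw up 9.0 lf z 0.0002
['w1', 'w2', 'w3'] c [0.5152 0.0053 0.0447] up 0.0456 left 0.0716 slope 19.9 tilt n 19.9 yaw left 99.5 yaw up 9.0 lf z 0.0002
box.png
crop.png
scene.png
top.png
w1.png
w1_m.png
w2.png
w23.png
w3_m.png
```

```bash
python3 - <<'E'
from h import *
import pickle
for n in("w2","w3"):
    im=np.load(n+".npy"); c=cam("wrist",pickle.load(open(n+".pkl","rb"))); hsv=cv2.cvtColor(im,cv2.COLOR_RGB2HSV)
    k=cv2.inRange(hsv,(110,100,20),(150,255,140)); k[:,250:]=0; k[:90]=0;k[200:]=0
    N,l,s,_=cv2.connectedComponentsWithStats(k); i=1+s[1:,4].argmax()
    p=np.argwhere(l==i)[:,::-1]; print(s[i],cv2.minAreaRect((onz(c,p,.02)[:,:2]*1000).astype(np.float32)))
E
```

```text
[  10   99   67   63 2789] ((501.8831787109375, -283.4155578613281), (91.32115936279297, 58.16907501220703), 78.7268295288086)
[ 122  110   76   65 3216] ((501.8653564453125, -285.2237243652344), (91.1249008178711, 58.70869064331055), 79.29611206054688)
```

Call:
{"fn": "carry_out", "kwargs": {
  "steps": [
    {"dp":[0,-3,0],"spin":-3,"jaw":1},
    {"dp":[0,-7,0],"spin":-7,"jaw":1},
    {"dp":[-0.4,-11.5,0],"spin":-11,"jaw":1},
    {"dp":[-0.6,-16,-2],"spin":-15,"jaw":1},
    {"dp":[-0.8,-19,-5],"spin":-17.7,"jaw":1},
    {"dp":[-0.8,-20.6,-9],"spin":-17.7,"jaw":1},
    {"dp":[-0.8,-20.6,-13],"spin":-17.7,"jaw":1},
    {"dp":[-0.8,-20.6,-16.5],"spin":-17.7,"jaw":1},
    {"dp":[-0.8,-20.6,-17.5],"spin":-17.7,"jaw":1},
    {"dp":[-0.8,-20.6,-17.5],"spin":-17.7,"jaw":1},
    {"dp":[-0.8,-20.6,-17.5],"spin":-17.7,"jaw":1}
  ],
  "squeeze": 80
}}

```text
time: 5.25
ee_pos: [0.5033, -0.2844, 0.0749]
tool_rot: [0.293, 3.126, -0.001]
force: [-0.3, -0.4, -0.7]
opening: 0.0234
gripper_force: 80.6
```

```bash
python3 - <<'E'
from h import *
st=r.state(); im=r.get_image("wrist"); save("w4.png",im)
print(st["time"],st["ee_pos"],st["force"],st["ft_torque"],st["opening"])
E
```

```text
5.25 [ 0.50330994 -0.28441399  0.07487725] [-0.34204193 -0.37024855 -0.70945319] [-0.03802323 -0.04110331  0.04066487] 0.02339299285114521
```

View pics/w4.png

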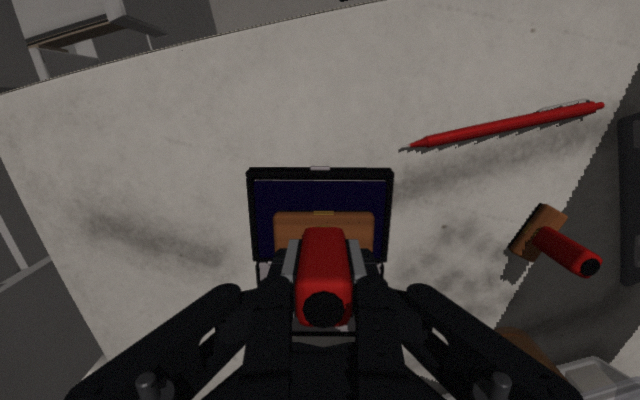

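The stamp (mount at rows 212-250, columns 275-375) sits square and centred over the violet cushion (columns 252-388). I'll press it down now.

Call:
{"fn": "carry_out", "kwargs": {
  "steps": [
    {"dp":[0,0,-0.6],"spin":0,"jaw":1},
    {"dp":[0,0,-1.0],"spin":0,"jaw":1},
    {"dp":[0,0,-1.4],"spin":0,"jaw":1},
    {"dp":[0,0,-1.7],"spin":0,"jaw":1},
    {"dp":[0,0,-1.9],"spin":0,"jaw":1},
    {"dp":[0,0,-2.0],"spin":0,"jaw":1},
    {"dp":[0,0,-2.1],"spin":0,"jaw":1},
    {"dp":[0,0,-2.1],"spin":0,"jaw":1}
  ]
}}

```text
time: 6.1
ee_pos: [0.5025, -0.2847, 0.0538]
tool_rot: [0.295, 3.126, -0.001]
force: [-5.9, 4.6, 24.0]
opening: 0.0234
gripper_force: 84.5
```

Call:
{"fn": "carry_out", "kwargs": {
  "steps": [
    {"dp":[0,0,0],"spin":0,"jaw":1},
    {"dp":[0,0,0],"spin":0,"jaw":1},
    {"dp":[0,0,1],"spin":0,"jaw":1},
    {"dp":[0,0,3],"spin":0,"jaw":1},
    {"dp":[0,0,6],"spin":0,"jaw":1},
    {"dp":[0,0,9],"spin":0,"jaw":1},
    {"dp":[0.2,3,12],"spin":3,"jaw":1},
    {"dp":[0.4,7,12.8],"spin":7,"jaw":1},
    {"dp":[0.6,11.5,12.8],"spin":11,"jaw":1},
    {"dp":[0.8,16,12.8],"spin":15,"jaw":1},
    {"dp":[1,20.5,12.8],"spin":18,"jaw":1},
    {"dp":[1.2,25,12.8],"spin":20.1,"jaw":1},
    {"dp":[1.3,28,12],"spin":20.1,"jaw":1},
    {"dp":[1.3,29.1,9],"spin":20.1,"jaw":1},
    {"dp":[1.3,29.1,6.5],"spin":20.1,"jaw":1},
    {"dp":[1.3,29.1,5],"spin":20.1,"jaw":1},
    {"dp":[1.3,29.1,5],"spin":20.1,"jaw":1},
    {"dp":[1.3,29.1,5],"spin":20.1,"jaw":1}
  ]
}}

```text
time: 7.9
ee_pos: [0.5154, 0.0064, 0.1027]
tool_rot: [0.255, -3.131, 0.0]
force: [-0.0, -0.7, -0.2]
opening: 0.0233
gripper_force: 80.7
```

```bash
python3 - <<'E'
from h import *
import pickle
st=r.state(); im=r.get_image("wrist"); np.save("w5.npy",im); save("w5.png",im); pickle.dump(st,open("w5.pkl","wb"))
R=cv2.Rodrigues(st["tool_rot"])[0]
print(st["time"],st["ee_pos"],np.degrees(np.arctan2(R[1,1],R[0,1])),st["force"],st["ft_torque"],st["opening"])
c=cam("wrist",st)
hsv=cv2.cvtColor(im,cv2.COLOR_RGB2HSV); k=cv2.inRange(hsv,(4,70,40),(25,255,255)); N,l,s,_=cv2.connectedComponentsWithStats(k); i=1+s[1:,4].argmax(); print(s[i])
x,y,w,h,_=s[i]; zt=st["ee_pos"][2]-.039+.014
P=onz(c,[(x,y+1.),(x+w,y+1.)],zt-.011) ; print("near bottom edge in tool:",((P-st["ee_pos"])@R*1000).round(1))
print("box corners",proj(c,[np.array([.5152,.0053,.0447])+a*.024*np.array([.928,.15,.340])+b*.037*np.array([-.161,.987,0]) for a,b in((-1,-1),(-1,1),(1,1),(1,-1))]).round())
E
```

```text
7.9 [0.51535945 0.00639208 0.10271455] 99.32398929498854 [-0.03828387 -0.6836106  -0.20471764] [ 0.0216516  -0.01874244  0.02516299] 0.02333721101386547
[  71  298  104   87 3094]
near bottom edge in tool: [[ -53.3 -183.4   36. ]
 [ -50.6 -103.6   36. ]]
box corners [[268. 187.]
 [372. 187.]
 [373. 254.]
 [268. 254.]]
```

View pics/w5.png

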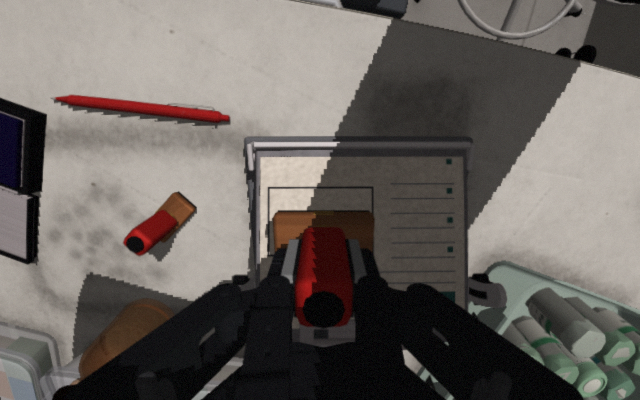

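The mount (columns 274-375, near edge at row 211) is square with the box outline (columns 268-372, near edge at row 187) and about 2 mm left of it. I'll loosen the grip and bring the upper edge of the face into contact, so the stamp can pivot about the jaw axis.

Call:
{"fn": "carry_out", "kwargs": {
  "steps": [
    {"dp":[0.2,-0.2,-0.4],"spin":0,"jaw":1},
    {"dp":[0.2,-0.2,-0.8],"spin":0,"jaw":1},
    {"dp":[0.2,-0.2,-1.1],"spin":0,"jaw":1},
    {"dp":[0.2,-0.2,-1.3],"spin":0,"jaw":1},
    {"dp":[0.2,-0.2,-1.4],"spin":0,"jaw":1},
    {"dp":[0.2,-0.2,-1.4],"spin":0,"jaw":1}
  ],
  "squeeze": 20
}}

```text
time: 8.55
ee_pos: [0.5173, 0.0045, 0.0887]
tool_rot: [-0.256, 3.131, -0.0]
force: [-1.8, 0.1, 6.7]
opening: 0.0231
gripper_force: 82.2
```

Call:
{"fn": "carry_out", "kwargs": {
  "steps": [
    {"dp":[0,0,0],"spin":0,"jaw":0.97},
    {"dp":[0,0,0],"spin":0,"jaw":0.97}
  ],
  "squeeze": 20
}}

```text
time: 8.75
ee_pos: [0.5173, 0.0044, 0.0887]
tool_rot: [-0.256, 3.131, -0.0]
force: [-2.9, -0.6, 8.1]
opening: 0.023
gripper_force: 82.2
```

Call:
{"fn": "carry_out", "kwargs": {
  "steps": [
    {"dp":[0,0,0],"spin":0,"jaw":0.8}
  ],
  "squeeze": 20
}}

```text
time: 8.85
ee_pos: [0.5173, 0.0044, 0.0887]
tool_rot: [-0.256, 3.131, -0.0]
force: [-2.5, 0.0, 7.2]
opening: 0.0232
gripper_force: 82.2
```

Call:
{"fn": "carry_out", "kwargs": {
  "steps": [
    {"dp":[0,0,0],"spin":0,"jaw":0.76}
  ],
  "squeeze": 20
}}

```text
time: 8.95
ee_pos: [0.5173, 0.0045, 0.0887]
tool_rot: [-0.256, 3.131, -0.0]
force: [-2.3, 0.1, 8.1]
opening: 0.0233
gripper_force: 82.2
```

Call:
{"fn": "carry_out", "kwargs": {
  "steps": [
    {"dp":[0,0,0],"spin":0,"jaw":0.74}
  ],
  "squeeze": 20
}}

```text
time: 9.05
ee_pos: [0.5173, 0.0044, 0.0887]
tool_rot: [-0.256, 3.131, -0.0]
force: [-2.4, 0.5, 7.9]
opening: 0.0229
gripper_force: 82.2
```

Call:
{"fn": "carry_out", "kwargs": {
  "steps": [
    {"dp":[0,0,0],"spin":0,"jaw":0.73}
  ],
  "squeeze": 20
}}

```text
time: 9.15
ee_pos: [0.5173, 0.0044, 0.0887]
tool_rot: [-0.256, 3.131, -0.0]
force: [-3.0, 0.4, 7.5]
opening: 0.0235
gripper_force: 64.3
```

Call:
{"fn": "carry_out", "kwargs": {
  "steps": [
    {"dp":[0,0,0],"spin":0,"jaw":0.727}
  ],
  "squeeze": 20
}}

```text
time: 9.25
ee_pos: [0.5173, 0.0045, 0.0887]
tool_rot: [-0.256, 3.131, -0.0]
force: [-3.0, -0.6, 5.5]
opening: 0.024
gripper_force: 47.0
```

Call:
{"fn": "carry_out", "kwargs": {
  "steps": [
    {"dp":[0,0,0],"spin":0,"jaw":0.725}
  ],
  "squeeze": 20
}}

```text
time: 9.35
ee_pos: [0.5173, 0.0044, 0.0886]
tool_rot: [-0.256, 3.131, -0.0]
force: [-2.5, -0.5, 5.9]
opening: 0.0236
gripper_force: 35.5
```

Call:
{"fn": "carry_out", "kwargs": {
  "steps": [
    {"dp":[0,0,0],"spin":0,"jaw":0.723}
  ],
  "squeeze": 20
}}

```text
time: 9.45
ee_pos: [0.5173, 0.0044, 0.0886]
tool_rot: [-0.256, 3.131, -0.0]
force: [-2.0, -0.1, 5.2]
opening: 0.0237
gripper_force: 23.9
```

Call:
{"fn": "carry_out", "kwargs": {
  "steps": [
    {"dp":[0,0,0],"spin":0,"jaw":0.73}
  ],
  "squeeze": 20
}}

```text
time: 9.55
ee_pos: [0.5173, 0.0045, 0.0886]
tool_rot: [-0.256, 3.131, -0.0]
force: [-2.6, -0.9, 5.9]
opening: 0.0237
gripper_force: 23.9
```

Call:
{"fn": "carry_out", "kwargs": {
  "steps": [
    {"dp":[-0.2,-0.03,-0.08],"spin":0,"jaw":0.73},
    {"dp":[-0.4,-0.06,-0.17],"spin":0,"jaw":0.73},
    {"dp":[-0.4,-0.06,-0.17],"spin":0,"jaw":0.73}
  ],
  "squeeze": 20
}}

```text
time: 9.85
ee_pos: [0.514, 0.0037, 0.0874]
tool_rot: [-0.255, 3.129, -0.001]
force: [0.1, -0.1, 8.3]
opening: 0.0234
gripper_force: 24.5
```

```bash
cat > look.py <<'E'
from h import *
import pickle,sys
n=sys.argv[1]; st=r.state(); im=r.get_image("wrist"); np.save(n+".npy",im); pickle.dump(st,open(n+".pkl","wb"))
R=cv2.Rodrigues(st["tool_rot"])[0]; c=cam("wrist",st)
print(st["time"],st["ee_pos"].round(4),st["force"].round(1),st["ft_torque"].round(2),st["gripper_force"])
# front edge of mount: orange rows at a few columns; handle-top rows in the middle
hsv=cv2.cvtColor(im,cv2.COLOR_RGB2HSV)
o=cv2.inRange(hsv,(4,80,40),(25,255,255)); red=cv2.inRange(hsv,(0,150,50),(4,255,255))|cv2.inRange(hsv,(172,150,50),(180,255,255))
for x in (284,300,345,362):
    y=np.where(o[150:280,x])[0]; print(x,(y.min()+150,y.max()+150) if len(y) else None,end=" ")
y=np.where(red[200:,323])[0]+200; print("red col323",y.min() if len(y) else None,y.max() if len(y) else None)
for yy in (215,225,235):
    x=np.where(o[yy,255:395])[0]+255; print(yy,(x.min(),x.max()) if len(x) else None,end=" ")
cb=np.array([.5152,.0053,.0447]); u=np.array([.928,.150,.340]); l=np.array([-.161,.987,0]); nn=np.cross(u,l); print()
B=proj(c,[cb+a*.024*u+b*.037*l for a,b in((-1,-1),(-1,1),(1,1),(1,-1))]); F=proj(c,[cb-.0155*u+b*.0305*l+.003*nn for b in(-1,1)]+[cb-.0155*u+b*.0305*l+.014*nn for b in(-1,1)])
print("box",B.round(),"ideal mount near edge bottom/top",F.round())
E
python3 look.py w6
```

```text
9.85 [0.514  0.0037 0.0874] [ 0.1 -0.1  8.3] [ 0.02 -0.11  0.05] 24.48160171508789
284 (np.int64(212), np.int64(247)) 300 (np.int64(212), np.int64(237)) 345 (np.int64(217), np.int64(268)) 362 (np.int64(215), np.int64(246)) red col323 245 289
215 (np.int64(274), np.int64(372)) 225 (np.int64(273), np.int64(373)) 235 (np.int64(273), np.int64(373)) 
box [[268. 196.]
 [380. 196.]
 [380. 268.]
 [268. 268.]] ideal mount near edge bottom/top [[277. 208.]
 [371. 209.]
 [274. 209.]
 [374. 209.]]
```

Call:
{"fn": "carry_out", "kwargs": {
  "steps": [
    {"dp":[-0.2,-0.03,-0.09],"spin":0,"jaw":0.73},
    {"dp":[-0.4,-0.07,-0.18],"spin":0,"jaw":0.73},
    {"dp":[-0.57,-0.1,-0.26],"spin":0,"jaw":0.73},
    {"dp":[-0.57,-0.1,-0.26],"spin":0,"jaw":0.73}
  ]
}}

```text
time: 10.3
ee_pos: [0.5086, 0.0028, 0.0849]
tool_rot: [-0.255, 3.128, -0.001]
force: [0.9, 0.9, 9.3]
opening: 0.0238
gripper_force: 24.5
```

```bash
python3 look.py w7; python3 -c "
from h import *
a=np.load('w5.npy');b=np.load('w7.npy'); save('w57.png',np.hstack([a[130:370,230:430],b[130:370,230:430]]),k=2)"
```

```text
10.3 [0.5086 0.0028 0.0849] [0.9 0.9 9.3] [ 0.1  -0.25  0.03] 24.465388655662537
284 (np.int64(218), np.int64(247)) 300 (np.int64(218), np.int64(238)) 345 (np.int64(221), np.int64(239)) 362 (np.int64(224), np.int64(247)) red col323 245 286
215 None 225 (np.int64(273), np.int64(373)) 235 (np.int64(273), np.int64(373)) 
box [[268. 205.]
 [380. 205.]
 [380. 278.]
 [268. 277.]] ideal mount near edge bottom/top [[277. 218.]
 [371. 218.]
 [274. 219.]
 [374. 219.]]
```

View pics/w57.png

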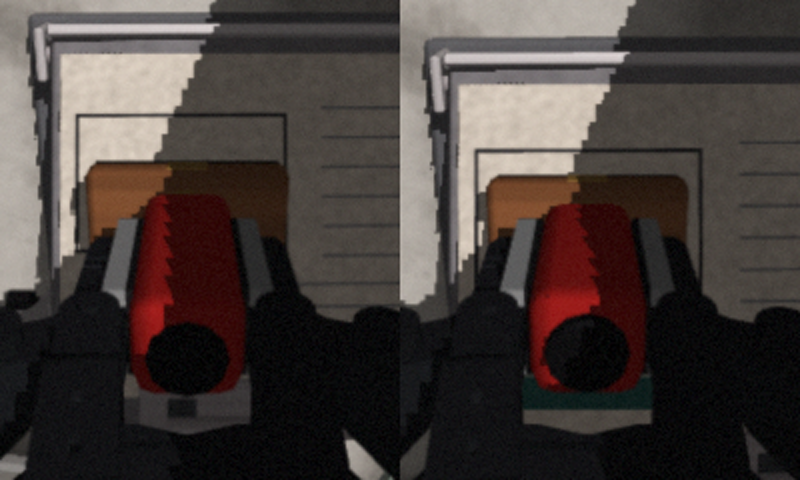

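Call:
{"fn": "carry_out", "kwargs": {
  "steps": [
    {"dp":[-0.2,-0.03,-0.12],"spin":0,"jaw":0.73},
    {"dp":[-0.4,-0.06,-0.24],"spin":0,"jaw":0.73},
    {"dp":[-0.54,-0.09,-0.34],"spin":0,"jaw":0.73},
    {"dp":[-0.54,-0.09,-0.34],"spin":0,"jaw":0.73}
  ]
}}

```text
time: 10.75
ee_pos: [0.5031, 0.0018, 0.0814]
tool_rot: [-0.255, 3.129, -0.001]
force: [-0.5, -0.1, 8.8]
opening: 0.0238
gripper_force: 24.1
```

```bash
python3 look.py w8
```

```text
10.75 [0.5031 0.0018 0.0814] [-0.5 -0.1  8.8] [ 0.08 -0.16 -0.  ] 24.14568543434143
284 (np.int64(226), np.int64(247)) 300 (np.int64(227), np.int64(239)) 345 (np.int64(226), np.int64(238)) 362 (np.int64(226), np.int64(247)) red col323 245 279
215 None 225 (np.int64(314), np.int64(332)) 235 (np.int64(274), np.int64(373)) 
box [[268. 214.]
 [380. 215.]
 [380. 288.]
 [267. 288.]] ideal mount near edge bottom/top [[277. 228.]
 [371. 228.]
 [274. 229.]
 [374. 229.]]
```

Call:
{"fn": "carry_out", "kwargs": {
  "steps": [
    {"dp":[0.02,0,-0.07],"spin":0,"jaw":0.73},
    {"dp":[0.05,0.01,-0.14],"spin":0,"jaw":0.73},
    {"dp":[0.05,0.01,-0.14],"spin":0,"jaw":0.73},
    {"dp":[0.05,0.01,-0.14],"spin":0,"jaw":0.73}
  ]
}}

```text
time: 11.2
ee_pos: [0.5028, 0.0018, 0.0805]
tool_rot: [-0.255, 3.13, -0.002]
force: [-9.7, -2.0, 27.3]
opening: 0.0237
gripper_force: 26.3
```

```bash
python3 look.py w9
```

```text
11.2 [0.5028 0.0018 0.0805] [-9.7 -2.  27.3] [-0.18  1.49  0.01] 26.283185184001923
284 (np.int64(227), np.int64(247)) 300 (np.int64(227), np.int64(256)) 345 (np.int64(232), np.int64(256)) 362 (np.int64(230), np.int64(247)) red col323 244 278
215 None 225 None 235 (np.int64(273), np.int64(373)) 
box [[267. 215.]
 [381. 216.]
 [381. 289.]
 [267. 289.]] ideal mount near edge bottom/top [[276. 229.]
 [372. 229.]
 [274. 230.]
 [375. 231.]]
```

```bash
python3 - <<'E'
from h import *
import pickle
for n in ("w5","w6","w7","w8","w9"):
    st=pickle.load(open(n+".pkl","rb")); c=cam("wrist",st); im=np.load(n+".npy"); R=cv2.Rodrigues(st["tool_rot"])[0]
    hsv=cv2.cvtColor(im,cv2.COLOR_RGB2HSV); dark=(hsv[:,:,2]<45)|(hsv[:,:,1]<100)
    g=im[240:330,318:330,0].astype(float).mean(1); e=240+np.argmin(np.diff(cv2.GaussianBlur(g.reshape(-1,1),(1,5),0).ravel()))
    u=-R[:,0]; z=np.array([0,0,1.]); p=st["ee_pos"]+.008*z
    rows=[]
    for a in (0,5,10,15,18,20,22,25):
        s=np.radians(a); U=u*np.cos(s)+z*np.sin(s); N=-u*np.sin(s)+z*np.cos(s)
        # top disc near rim (radius ~9 mm) and mount front-bottom edge
        rows.append((a,proj(c,[p-.012*U+.028*N-.001*U])[0,1].round(1),proj(c,[p-.0165*U-.044*N])[0,1].round(1)))
    print(n,"edge row",e,rows)
E
```

```text
w5 edge row 291 [(0, np.float64(285.3), np.float64(210.4)), (5, np.float64(278.2), np.float64(215.5)), (10, np.float64(271.1), np.float64(220.8)), (15, np.float64(264.1), np.float64(226.3)), (18, np.float64(260.0), np.float64(229.6)), (20, np.float64(257.3), np.float64(231.9)), (22, np.float64(254.7), np.float64(234.2)), (25, np.float64(250.8), np.float64(237.8))]
w6 edge row 291 [(0, np.float64(285.5), np.float64(210.3)), (5, np.float64(278.4), np.float64(215.3)), (10, np.float64(271.3), np.float64(220.6)), (15, np.float64(264.3), np.float64(226.1)), (18, np.float64(260.1), np.float64(229.5)), (20, np.float64(257.5), np.float64(231.8)), (22, np.float64(254.8), np.float64(234.1)), (25, np.float64(250.9), np.float64(237.6))]
w7 edge row 286 [(0, np.float64(285.5), np.float64(210.2)), (5, np.float64(278.4), np.float64(215.3)), (10, np.float64(271.3), np.float64(220.6)), (15, np.float64(264.3), np.float64(226.1)), (18, np.float64(260.2), np.float64(229.5)), (20, np.float64(257.5), np.float64(231.8)), (22, np.float64(254.8), np.float64(234.1)), (25, np.float64(251.0), np.float64(237.6))]
w8 edge row 280 [(0, np.float64(285.5), np.float64(210.2)), (5, np.float64(278.4), np.float64(215.3)), (10, np.float64(271.3), np.float64(220.6)), (15, np.float64(264.3), np.float64(226.1)), (18, np.float64(260.2), np.float64(229.5)), (20, np.float64(257.5), np.float64(231.8)), (22, np.float64(254.8), np.float64(234.1)), (25, np.float64(250.9), np.float64(237.6))]
w9 edge row 279 [(0, np.float64(285.4), np.float64(210.3)), (5, np.float64(278.3), np.float64(215.4)), (10, np.float64(271.2), np.float64(220.7)), (15, np.float64(264.2), np.float64(226.2)), (18, np.float64(260.1), np.float64(229.6)), (20, np.float64(257.4), np.float64(231.9)), (22, np.float64(254.7), np.float64(234.2)), (25, np.float64(250.9), np.float64(237.7))]
```

```bash
python3 - <<'E'
from h import *
import pickle
T=[]
for n in ("w5","w7","w8","w9"):
    im=np.load(n+".npy"); 
    print(n,"L",im[204:250:1,282:298,0].mean(1).round().astype(int).tolist())
    print(n,"R",im[204:250:1,346:360,0].mean(1).round().astype(int).tolist())
    print(n,"handle R",im[236:330:2,318:330,0].mean(1).round().astype(int).tolist())
    T.append(cv2.resize(im[200:330,265:385],(396,429),interpolation=cv2.INTER_CUBIC))
save("final_cmp.png",np.hstack([T[0],T[3]]))
E
```

```text
w5 L [210, 210, 213, 214, 214, 202, 116, 48, 74, 88, 99, 109, 117, 118, 114, 114, 113, 113, 113, 112, 116, 121, 127, 128, 128, 127, 127, 127, 127, 127, 128, 127, 123, 115, 110, 101, 106, 106, 106, 100, 78, 76, 74, 73, 69, 66]
w5 R [75, 74, 73, 74, 75, 71, 40, 21, 35, 37, 38, 39, 39, 39, 39, 40, 42, 42, 42, 41, 43, 46, 46, 47, 46, 48, 49, 49, 48, 50, 50, 50, 49, 48, 46, 39, 37, 35, 36, 36, 34, 34, 35, 34, 34, 33]
w5 handle R [47, 48, 47, 48, 48, 49, 48, 48, 47, 48, 47, 47, 48, 47, 48, 47, 48, 48, 48, 48, 48, 50, 52, 53, 55, 54, 55, 49, 13, 4, 7, 4, 5, 6, 6, 6, 7, 6, 6, 6, 6, 6, 4, 6, 4, 8, 42]
w7 L [122, 69, 143, 203, 209, 210, 211, 212, 213, 210, 208, 205, 195, 114, 62, 78, 92, 105, 114, 115, 114, 115, 117, 116, 116, 116, 121, 127, 131, 132, 132, 132, 132, 132, 126, 106, 107, 106, 104, 98, 77, 73, 72, 72, 68, 64]
w7 R [41, 26, 58, 74, 77, 78, 76, 75, 74, 75, 74, 73, 70, 40, 29, 35, 36, 38, 39, 38, 39, 41, 42, 42, 42, 41, 45, 45, 46, 47, 47, 49, 48, 49, 47, 38, 35, 34, 34, 32, 33, 31, 32, 33, 31, 32]
w7 handle R [53, 53, 50, 54, 61, 68, 60, 62, 70, 76, 83, 84, 75, 80, 88, 93, 79, 84, 
[... 637 characters left out ...]
, 22, 18, 18, 17, 15, 14, 14, 13, 11, 11, 11, 10, 8, 8, 6, 6, 6, 8, 48, 75, 76, 59]
w9 L [200, 201, 202, 202, 203, 203, 204, 205, 205, 202, 189, 89, 70, 160, 201, 205, 206, 207, 208, 209, 207, 203, 185, 86, 80, 97, 109, 110, 114, 118, 121, 120, 119, 121, 122, 106, 108, 108, 102, 81, 78, 73, 73, 72, 67, 63]
w9 R [72, 74, 74, 73, 74, 73, 73, 74, 74, 74, 66, 32, 30, 69, 75, 74, 74, 72, 74, 73, 72, 71, 67, 38, 35, 36, 38, 37, 40, 41, 41, 41, 42, 43, 42, 34, 34, 34, 32, 33, 31, 31, 31, 31, 30, 29]
w9 handle R [41, 44, 50, 48, 56, 63, 70, 76, 75, 78, 80, 80, 81, 80, 82, 90, 108, 128, 145, 149, 151, 136, 31, 21, 25, 19, 20, 16, 18, 18, 16, 13, 13, 11, 12, 13, 9, 11, 12, 5, 7, 5, 18, 55, 76, 76, 75]
```

View pics/final_cmp.png

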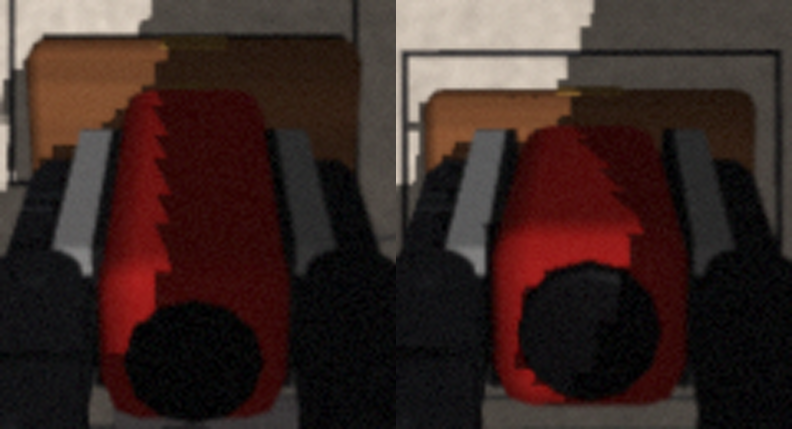

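```bash
python3 - <<'E'
from h import *
import pickle
def pr(c,p,U,L,N,tag):  # p = face centre
    rr=.0085
    P=proj(c,[p+.075*N-rr*U,p+.075*N+rr*U,p+.075*N-rr*L,p+.075*N+rr*L,p-.0155*U+.003*N,p-.0155*U+.014*N])
    print(tag,"disc rows %.1f %.1f width %.1f  mount front rows %.1f %.1f"%(P[0,1],P[1,1],P[3,0]-P[2,0],P[4,1],P[5,1]))
z=np.array([0,0,1.])
st=pickle.load(open("w5.pkl","rb")); R=cv2.Rodrigues(st["tool_rot"])[0]; u=-R[:,0]
pr(cam("wrist",st),st["ee_pos"]-.001*u-.039*z,u,R[:,1],z,"w5 (meas 291.5 325.8 41.5, 210)")
st=pickle.load(open("w9.pkl","rb")); R=cv2.Rodrigues(st["tool_rot"])[0]; u=-R[:,0]; cb=np.array([.5152,.0053,.0447]); c=cam("wrist",st)
print("meas w9 279.5 320.8 43; 226.7")
s0=np.radians(19.9); U0=u*np.cos(s0)+z*np.sin(s0)
for a in (20,17,14,11):
    s=np.radians(a); U=u*np.cos(s)+z*np.sin(s); N=-u*np.sin(s)+z*np.cos(s)
    for e in (11,13,15): # up-slope position of contact edge, mm
        pr(c,cb+e*.001*U0-.014*U,U,R[:,1],N,f"a={a} edge={e}")
E
```

```text
w5 (meas 291.5 325.8 41.5, 210) disc rows 292.9 327.2 width 42.3  mount front rows 210.4 217.1
meas w9 279.5 320.8 43; 226.7
a=20 edge=11 disc rows 254.2 297.5 width 43.3  mount front rows 224.2 225.4
a=20 edge=13 disc rows 259.3 302.6 width 43.3  mount front rows 227.4 228.8
a=20 edge=15 disc rows 264.4 307.7 width 43.3  mount front rows 230.5 232.1
a=17 edge=11 disc rows 264.9 307.7 width 43.6  mount front rows 224.7 226.9
a=17 edge=13 disc rows 270.0 312.8 width 43.6  mount front rows 227.9 230.3
a=17 edge=15 disc rows 275.2 317.8 width 43.6  mount front rows 231.0 233.6
a=14 edge=11 disc rows 275.7 317.7 width 43.7  mount front rows 225.3 228.6
a=14 edge=13 disc rows 280.9 322.7 width 43.7  mount front rows 228.5 231.9
a=14 edge=15 disc rows 286.1 327.8 width 43.7  mount front rows 231.7 235.3
a=11 edge=11 disc rows 286.7 327.4 width 43.8  mount front rows 226.1 230.3
a=11 edge=13 disc rows 291.9 332.4 width 43.8  mount front rows 229.3 233.7
a=11 edge=15 disc rows 297.1 337.4 width 43.8  mount front rows 232.5 237.2
```

The fit of the handle top and mount edge gives a tilt of about 14°, against a slope of 20°, so the face is not flush yet. I'll keep pivoting about the upper edge.

Call:
{"fn": "carry_out", "kwargs": {
  "steps": [
    {"dp":[-0.1,-0.02,-0.03],"spin":0,"jaw":0.73},
    {"dp":[-0.2,-0.03,-0.08],"spin":0,"jaw":0.73},
    {"dp":[-0.3,-0.05,-0.15],"spin":0,"jaw":0.73},
    {"dp":[-0.4,-0.06,-0.22],"spin":0,"jaw":0.73},
    {"dp":[-0.4,-0.06,-0.22],"spin":0,"jaw":0.73}
  ]
}}

```text
time: 11.75
ee_pos: [0.4995, 0.0013, 0.0778]
tool_rot: [-0.255, 3.129, -0.001]
force: [-0.9, -0.4, 10.6]
opening: 0.0237
gripper_force: 23.9
```

```bash
cat > tilt.py <<'E'
from h import *
import pickle,sys
st=r.state(); im=r.get_image("wrist"); n=sys.argv[1]; np.save(n+".npy",im); pickle.dump(st,open(n+".pkl","wb"))
print(st["time"],st["ee_pos"].round(4),st["force"].round(1),st["ft_torque"].round(2),round(st["gripper_force"],1))
def edge(x0,x1,y0,y1,sgn):
    g=cv2.GaussianBlur(im[y0:y1,x0:x1,0].astype(float).mean(1).reshape(-1,1),(1,3),0).ravel(); return y0+.5+np.argmax(sgn*np.diff(g))
dn=edge(320,328,262,300,-1); df=edge(320,326,int(dn)+30,345,1); ml=edge(282,298,220,245,-1); mr=edge(346,360,220,245,-1); bx=edge(282,298,205,ml-6 and int(ml)-5,-1)
o=cv2.inRange(cv2.cvtColor(im,cv2.COLOR_RGB2HSV),(4,80,40),(25,255,255)); w=[(np.where(o[y,255:395])[0]+255)[[0,-1]] for y in (int(ml)+6,)]
c=cam("wrist",st); R=cv2.Rodrigues(st["tool_rot"])[0]; u=-R[:,0]; z=np.array([0,0,1.]); cb=np.array([.5152,.0053,.0447])
s0=np.radians(19.9); U0=u*np.cos(s0)+z*np.sin(s0)
print("disc near/far",dn,df,"mount",ml,mr,"box line",bx,"predicted",proj(c,[cb-.024*U0])[0,1].round(1),"mount cols",w, "box cols",proj(c,[cb-.024*U0+k*.037*R[:,1] for k in(-1,1)])[:,0].round(1))
def f(q):  # q: tilt deg, edge mm -> disc centre row and mount row
    s=np.radians(q[0]); U=u*np.cos(s)+z*np.sin(s); N=-u*np.sin(s)+z*np.cos(s); p=cb+q[1]*.001*U0-.014*U
    P=proj(c,[p+.075*N-.0085*U,p+.075*N+.0085*U,p-.0155*U+.003*N])[:,1]; return P
from scipy.optimize import least_squares
m=np.array([dn,df,(ml+mr)/2]); k=least_squares(lambda q:f(q)-m,[15,12]); print("tilt, edge mm:",k.x.round(1),"res",k.fun.round(1))
E
python3 tilt.py w10
```

```text
11.75 [0.4995 0.0013 0.0778] [-0.9 -0.4 10.6] [-0.11 -0.03  0.02] 23.9
disc near/far 273.5 316.5 mount 231.5 231.5 box line 220.5 predicted 221.9 mount cols [array([274, 371])] box cols [266.9 381. ]
tilt, edge mm: [18.  11.2] res [-0.2  0.2 -0. ]
```

Call:
{"fn": "carry_out", "kwargs": {
  "steps": [
    {"dp":[-0.1,-0.02,-0.07],"spin":0,"jaw":0.73},
    {"dp":[-0.17,-0.03,-0.14],"spin":0,"jaw":0.73},
    {"dp":[-0.17,-0.03,-0.14],"spin":0,"jaw":0.73}
  ]
}}

```text
time: 12.1
ee_pos: [0.498, 0.001, 0.0766]
tool_rot: [-0.255, 3.129, -0.001]
force: [0.0, -1.3, 12.4]
opening: 0.0235
gripper_force: 24.0
```

```bash
python3 tilt.py w11
```

```text
12.1 [0.498  0.001  0.0766] [ 0.  -1.3 12.4] [ 0.02 -0.01  0.06] 24.0Traceback (most recent call last):
  File "tilt.py", line 8, in <module>
    o=cv2.inRange(cv2.cvtColor(im,cv2.COLOR_RGB2HSV),(4,80,40),(25,255,255)); w=[(np.where(o[y,255:395])[0]+255)[[0,-1]] for y in (int(ml)+6,)]
                                                                                 ~~~~~~~~~~~~~~~~~~~~~~~~~~~~~~~^^^^^^^^
IndexError: index 0 is out of bounds for axis 0 with size 0
```

Call:
{"fn": "carry_out", "kwargs": {
  "steps": [
    {"dp":[0.03,0,-0.07],"spin":0,"jaw":0.73},
    {"dp":[0.06,0.01,-0.15],"spin":0,"jaw":0.73},
    {"dp":[0.06,0.01,-0.15],"spin":0,"jaw":0.73},
    {"dp":[0.06,0.01,-0.15],"spin":0,"jaw":0.73}
  ]
}}

```text
time: 12.55
ee_pos: [0.4983, 0.001, 0.0759]
tool_rot: [-0.255, 3.129, -0.002]
force: [-8.6, -1.1, 32.9]
opening: 0.0236
gripper_force: 26.8
```

```bash
python3 tilt.py w12
```

```text
12.55 [0.4983 0.001  0.0759] [-8.6 -1.1 32.9] [-0.01  1.65  0.09] 26.8Traceback (most recent call last):
  File "tilt.py", line 8, in <module>
    o=cv2.inRange(cv2.cvtColor(im,cv2.COLOR_RGB2HSV),(4,80,40),(25,255,255)); w=[(np.where(o[y,255:395])[0]+255)[[0,-1]] for y in (int(ml)+6,)]
                                                                                 ~~~~~~~~~~~~~~~~~~~~~~~~~~~~~~~^^^^^^^^
IndexError: index 0 is out of bounds for axis 0 with size 0
```

```bash
sed -i 's/220,245,-1); mr=edge(346,360,220,245,-1)/224,238,-1); mr=edge(346,360,224,238,-1)/; s/int(ml)+6,)/int(ml)+3,)/; s/^st=r.state(); im=.*/n=sys.argv[1]\nif len(sys.argv)>2: st=pickle.load(open(n+".pkl","rb")); im=np.load(n+".npy")\nelse:\n    st=r.state(); im=r.get_image("wrist"); np.save(n+".npy",im); pickle.dump(st,open(n+".pkl","wb"))/' tilt.py
for n in w10 w11 w12; do python3 tilt.py $n old; done
python3 -c "
import numpy as np
im=np.load('w12.npy');print(im[214:250,282:298,0].mean(1).round().tolist());print(im[214:250,346:360,0].mean(1).round().tolist())"
```

```text
11.75 [0.4995 0.0013 0.0778] [-0.9 -0.4 10.6] [-0.11 -0.03  0.02] 23.9
disc near/far 273.5 316.5 mount 231.5 231.5 box line 220.5 predicted 221.9 mount cols [array([276, 371])] box cols [266.9 381. ]
tilt, edge mm: [18.  11.2] res [-0.2  0.2 -0. ]
12.1 [0.498  0.001  0.0766] [ 0.  -1.3 12.4] [ 0.02 -0.01  0.06] 24.0
disc near/far 270.5 314.5 mount 234.5 234.5 box line 223.5 predicted 224.7 mount cols [array([275, 372])] box cols [266.7 381.3]
tilt, edge mm: [20.4 11.5] res [-0.  0. -0.]
12.55 [0.4983 0.001  0.0759] [-8.6 -1.1 32.9] [-0.01  1.65  0.09] 26.8
disc near/far 271.5 314.5 mount 234.5 234.5 box line 223.5 predicted 224.7 mount cols [array([275, 372])] box cols [266.6 381.6]
tilt, edge mm: [20.3 11.5] res [-0.7  0.7 -0. ]
[198.0, 199.0, 199.0, 200.0, 199.0, 201.0, 202.0, 203.0, 199.0, 189.0, 125.0, 65.0, 128.0, 194.0, 202.0, 203.0, 204.0, 204.0, 205.0, 197.0, 153.0, 83.0, 89.0, 103.0, 103.0, 95.0, 101.0, 101.0, 99.0, 94.0, 75.0, 72.0, 72.0, 71.0, 66.0, 62.0]
[71.0, 72.0, 73.0, 72.0, 71.0, 72.0, 71.0, 73.0, 72.0, 67.0, 39.0, 23.0, 47.0, 71.0, 74.0, 73.0, 72.0, 72.0, 72.0, 69.0, 58.0, 37.0, 35.0, 34.0, 36.0, 32.0, 32.0, 33.0, 32.0, 30.0, 30.0, 30.0, 29.0, 30.0, 29.0, 27.0]
```

Call:
{"fn": "carry_out", "kwargs": {
  "steps": [
    {"dp":[0,0,0],"spin":0,"jaw":0.73},
    {"dp":[0,0,0],"spin":0,"jaw":0.73},
    {"dp":[0,0,0],"spin":0,"jaw":0.73},
    {"dp":[0,0,0],"spin":0,"jaw":0.73},
    {"dp":[0,0,0],"spin":0,"jaw":0.73},
    {"dp":[0,0,0],"spin":0,"jaw":0.73}
  ]
}}

```text
time: 13.2
ee_pos: [0.4983, 0.001, 0.0759]
tool_rot: [-0.255, 3.129, -0.002]
force: [-8.3, -0.6, 33.3]
opening: 0.0236
gripper_force: 26.8
```

```bash
python3 tilt.py w13
```

```text
13.2 [0.4983 0.001  0.0759] [-8.3 -0.6 33.3] [0.01 1.65 0.06] 26.8
disc near/far 271.5 314.5 mount 234.5 234.5 box line 223.5 predicted 224.7 mount cols [array([275, 372])] box cols [266.6 381.6]
tilt, edge mm: [20.3 11.5] res [-0.7  0.7 -0. ]
```

The stamp is flush at 20.3° against the 20° slope, inside the box, and pressing steadily at about 34 N. I'm handing the job in.

```bash
python3 -c "
from station import r
print(r.finish_job())"
```

```text
the job is handed in; nothing more can be done
None
```

The job is handed in: I inked the larger stamp level with the cushion fully down, then left it held flush inside the printed box at about 20° (the slope measured 19.9°), pressing steadily with about 34 N. The upper edge of the face slid about 3 mm down the paper, inside the box, while I tilted the stamp into place.

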